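# Wedge the chocolate mould tight on the vibrating table

### The job

The green chocolate mould sits loose in the steel vibrating table and would rattle. Take the orange wedge from the white rack and drive it, thin end down and flat back against the steel wall, into the gap along the mould's long side away from the robot, about the middle of that side, pressing firmly until the mould is jammed tight against the opposite wall. Leave the wedge standing upright in the gap by itself and let go.

Things in the scene. Friction and masses are not known exactly. Their poses are not given: they have to be found in the camera images.
- wedge: Loose orange wedge, 0.1 kg, hung thin end down in one of three pockets of a white rack by its head; blunter blue and black ones hang in the others, 60 mm apart. Origin: centre of the head, 34 (x) x 52 (y) x 40 mm (z up), gripped across y just above the 53 mm wide rack. Blade: 36 mm wide, 88 mm down from the head; back flat at x = +17; front slopes from x = -17 to +12 at the tip (5 mm thick).
- mould: Loose green chocolate mould with 21 round hollows, a slab 135 (x) x 275 (y) x 26 mm (z), 0.6 to 1.0 kg, lying on the vibrating table's plate. Origin: centre of its underside. It starts 6 to 12 mm from the table's -x wall and slides easily (friction about 0.35).
- vibrator: Fixed open steel box, 183 (x) x 303 (y) x 100 mm high, walls 10 mm, inside from x = -81.5 to +81.5. Origin: centre of its underside, on the worktop; +x points away from the robot, turned up to 0.25 rad. The mould lies on a plate 70 mm up that ends at x = +49.5; beside it, below the gap, a well goes down to 4 mm above the worktop.
- gap (a point): Point 134 mm above the worktop over the middle of the gap's length, axes as the vibrating table's: the wedge's origin comes here, axes parallel, when its back is flat on the +x wall and the mould is tight. Gap from mould to that wall: 16 to 22 mm at the start, 28 mm when tight. Pressing the wedge down drives the mould over; press on to 15 to 20 N at the end and it stays jammed.
There are look-alikes about, which are no part of the job. What is meant by the wedge is not pink, and is the larger of those in its own colour.

How it is judged:
By the outcome, as a careful person would: the job done as asked, in the order asked, and still so for the second after the job is handed in, with the robot touching nothing.
It also fails if it takes over 40 s, if anything falls off the work surface, if the arm or the gripper's body presses on something with over 40 N, if the wrist force passes 120 N, or if a joint passes its speed limit or range.

### The arm

A 6-joint arm with a two-finger parallel gripper is mounted at the origin on the work surface. World frame = base frame: x ahead of the robot, y to its left, z up, the work surface at z = 0. Lengths are in m, angles in rad, forces in N, time in s.
With the tool pointing down it reaches from about 0.425 to 0.95 m from the base axis. Payload 3.5 kg.
Tool frame: the origin (TCP) lies at the very end of the fingers, on their centre line; the grasp point (between the pads) lies 19 mm behind it; z points along the fingers, y is the line along which they close (so a half turn about z gives the same grasp; the last joint's range is limited). The gripper opens to 85 mm and grips with 20 to 120 N. Pads are 22 mm wide; open, the fingers measure 114 mm over their backs; the gripper's body (76 mm by 85 mm) begins 54 mm behind the grasp point. The pads swing forward as they close: fully open they stand 13 mm farther back than shut.
Start: joints at [-1.313, 0.286, 1.577, -0, 1.279, -0.15], TCP at [0.268, -0.62, 0.231] pointing down, gripper open.
Joint ranges: [-2.77, 2.77], [-0.9, 2.22], [0.21, 2.48], [-1.53, 4.67], [0.24, 2.81], [-2.84, 2.84]. Speed limits (rad/s): [2.79, 2.79, 3.14, 3.14, 3.14, 3.14].

### API

Orientations are given as a unit quaternion [w, x, y, z].
In Python, from workcell import robot gives the robot as it stands.
- The arm moves only by the tool servo_tool, never from a script. Its argument "moves" is a list that holds one entry, the list of rows, each a list of 7 numbers: the shift along the tool's x, y, z as a fraction of full scale, then the turn, a rotation vector about the tool's x, y, z as a fraction of full scale, then the gripper command: -1 is shut, 1 is fully open, values between are in proportion. A call has 1 to 12 rows; each row shifts and turns the commanded pose from where the row before left it, along the tool's axes as they then stand; what a row does not reach is not made up. Full scale, the value 1, is 0.2 m for a shift and pi/2 rad for a turn. A row lasts 1/10 s, in which the tool goes at most 50 mm and 8.59 degrees, less where a joint would pass 70% of its speed; a pose out of reach is approached as far as the arm can. A call with a number of a shift or a turn outside -1 to 1 is refused whole. A call with a gripper value outside its range is refused whole. The fingers move at their own pace and stop on an object; "grip_force" is the grip in N (left out, the last holds). Time passes only in rows, so rows that do not move let the fingers close. It gives the time, the measured TCP pose, the force, the opening and the grip force at its end, in the units of the state.
- robot.get_obs(): the state, without advancing time (a new reading comes with each control period).
- robot.snapshot(name): name is "side" or "top"; returns the picture (384x512x3 uint8, blue, green, red); there is no depth.
- robot.calibration(name): a dict with "mtx" (3x3 intrinsics, pixels), "eye" and "attitude" of the camera in the world. Camera axes: x right, y down, z forward; pixel columns grow to the right and rows downward; lengths in m; the calibration is good to about 2 mm. A picture is of the moment at which its call begins. calibration takes no time and is no camera call.
- robot.job_done(): hands the job in; it is judged then, once.
The state is a dict: "t": time; "qpos": joint angles; "qd": joint speeds; "tau": joint torques, N m; "position": TCP position; "orientation": TCP orientation; "contact_force": force on the tool from outside, world axes, zero at the start; "ft_torque": the same for the moment, N m; "gripper_width": opening from 0.0 (shut) to 1.0 (fully open); "grasp_force": force on a finger pad.
Only numpy, scipy, OpenCV 4.12 (cv2) and the standard library are available. Lean on these libraries where they do the work, as an engineer would, in place of code of your own. Each camera call takes 0.05 s, during which the arm holds its last target. There are 200 camera calls.

## Working session

There is one attempt and no reset: what is moved stays moved. The work goes in short steps, Python scripts to look and compute and a tool call to move; the robot and the scene stay as the last step left them, time stands still between calls to the robot, and variables do not carry over. Pictures are saved under pics/ and viewed, at most 10 in all, crops included, and the job is handed in when it is done.

Besides the shell and the picture viewer there is one more tool, called after ">>>" as name(argument=value, ...), one argument or row to a line, values as JSON. servo_tool: Moves the arm, as the interface text tells. Its arguments: {"type":"object","properties":{"moves":{"type":"array"},"grip_force":{"type":"number"}},"required":["moves"]}

```bash
mkdir -p pics; ls; python3 - <<'E'
from workcell import robot
import cv2
for n in("top","side"):
    im=robot.snapshot(n); cv2.imwrite(f"pics/{n}0.png",im)
    c=robot.calibration(n); print(n,c)
o=robot.get_obs(); print({k:o[k] for k in("t","position","orientation","gripper_width","contact_force")})
E
```

```text
pics
top {'mtx': array([[372.54241215,   0.        , 261.18580115],
       [  0.        , 372.54241215, 193.56999253],
       [  0.        ,   0.        ,   1.        ]]), 'eye': array([ 0.33774364, -0.09368179,  0.96700974]), 'attitude': array([ 0.08452175, -0.69630317,  0.71071893, -0.05381972])}
side {'mtx': array([[368.05174005,   0.        , 250.22743997],
       [  0.        , 368.05174005, 187.28765334],
       [  0.        ,   0.        ,   1.        ]]), 'eye': array([0.23263349, 0.6866564 , 0.6713492 ]), 'attitude': array([ 0.08787937, -0.1429611 ,  0.87043029, -0.46280714])}
{'t': 0.1, 'position': array([ 0.26756621, -0.61904171,  0.23003531]), 'orientation': array([-1.08777466e-03,  9.79285790e-01,  2.02480012e-01, -6.07380411e-05]), 'gripper_width': 0.9990789556002944, 'contact_force': array([ 0.06881436, -1.33174674, -1.36852174])}
```

View pics/top0.png

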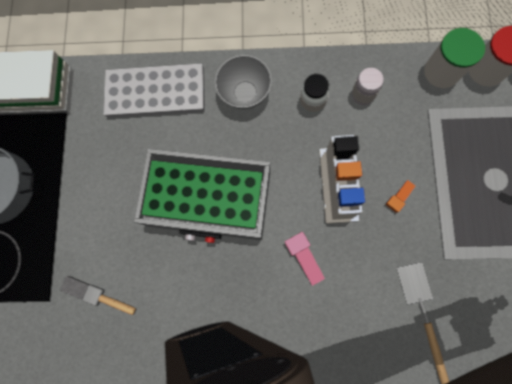

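View pics/side0.png

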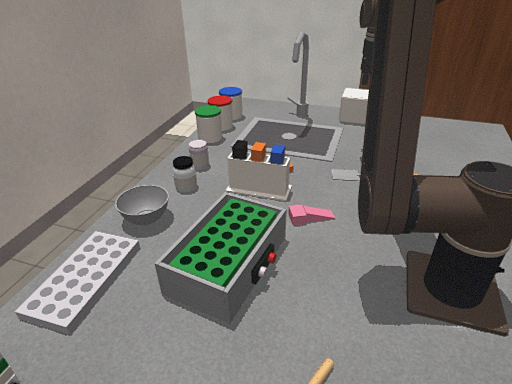

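The top view shows the orange head in the rack at about (349,170), with a small orange decoy lying at (401,195). The vibrating table's corners are near (148,152), (270,160), (264,238) and (137,224). In the side view the heads stand at black (240,149), orange (259,152) and blue (278,154).

```bash
cat >h.py <<'E'
import numpy as np,cv2
from workcell import robot
from scipy.spatial.transform import Rotation as R
def rot(q): return R.from_quat([q[1],q[2],q[3],q[0]]).as_matrix()
def ray(n,p):
    c=robot.calibration(n); d=rot(c["attitude"])@np.linalg.inv(c["mtx"])@[p[0],p[1],1]
    return c["eye"],d/np.linalg.norm(d)
def onz(n,p,z):
    e,d=ray(n,p); return e+d*(z-e[2])/d[2]
def proj(n,P):
    c=robot.calibration(n); v=c["mtx"]@rot(c["attitude"]).T@(np.array(P)-c["eye"]); return v[:2]/v[2]
def mask(im,h0,h1,s=120,v=60):
    return cv2.inRange(cv2.cvtColor(im,cv2.COLOR_BGR2HSV),(h0,s,v),(h1,255,255))
def blobs(m,amin=20):
    cs,_=cv2.findContours(m,cv2.RETR_EXTERNAL,cv2.CHAIN_APPROX_NONE)
    return sorted([c for c in cs if cv2.contourArea(c)>amin],key=cv2.contourArea,reverse=True)
E
python3 - <<'E'
from h import *
t=cv2.imread("pics/top0.png"); s=cv2.imread("pics/side0.png")
print("sanity",proj("top",[0.6,0,0.1]),proj("top",[0.6,0.1,0.1]))
for n,im in(("top",t),("side",s)):
    for c in blobs(mask(im,5,16)): print(n,"orange",cv2.contourArea(c),cv2.minAreaRect(c),cv2.boundingRect(c))
g=blobs(mask(t,50,75))
for c in g[:2]: 
    b=cv2.boxPoints(cv2.minAreaRect(c)); print("green",cv2.contourArea(c),b.tolist()); print(np.array([onz("top",p,.096)[:2] for p in b]).round(4).tolist())
a=cv2.resize(t[140:245,130:275],None,fx=5,fy=5,interpolation=cv2.INTER_CUBIC)
cv2.imwrite("pics/z1.png",a)
a=cv2.resize(t[125:235,310:370],None,fx=5,fy=5,interpolation=cv2.INTER_CUBIC)
b=cv2.resize(s[130:210,215:305],None,fx=5.5,fy=5.5,interpolation=cv2.INTER_CUBIC)
o=np.zeros((560,800,3),np.uint8);o[:550,:300]=a;o[:440,304:799]=b
cv2.imwrite("pics/z2.png",o)
E
```

```text
sanity [237.05435857 157.94533186] [196.21562682 159.11250268]
top orange 373.5 ((348.5, 170.5), (17.0, 25.0), 90.0) (336, 162, 26, 18)
top orange 360.5 ((401.0799865722656, 195.55999755859375), (14.800000190734863, 32.79999923706055), 36.869895935058594) (386, 181, 29, 31)
side orange 9839.0 ((466.0, 69.5), (139.0, 90.0), 90.0) (421, 0, 91, 140)
side orange 221.5 ((258.0, 151.5), (19.0, 14.0), 90.0) (251, 142, 15, 20)
green 5967.5 [[142.27645874023438, 214.15016174316406], [148.73379516601562, 159.26280212402344], [261.6416320800781, 172.5460662841797], [255.18429565429688, 227.4334259033203]]
[[0.468, 0.2287], [0.6043, 0.219], [0.5628, -0.059], [0.4305, -0.0417]]
green 1184.0 [[436.2000732421875, 54.60001754760742], [452.60009765625, 21.800018310546875], [489.40008544921875, 40.200016021728516], [473.00006103515625, 73.00001525878906]]
[[0.8567, -0.5037], [0.947, -0.5545], [0.8908, -0.639], [0.8028, -0.5876]]
```

View pics/z1.png

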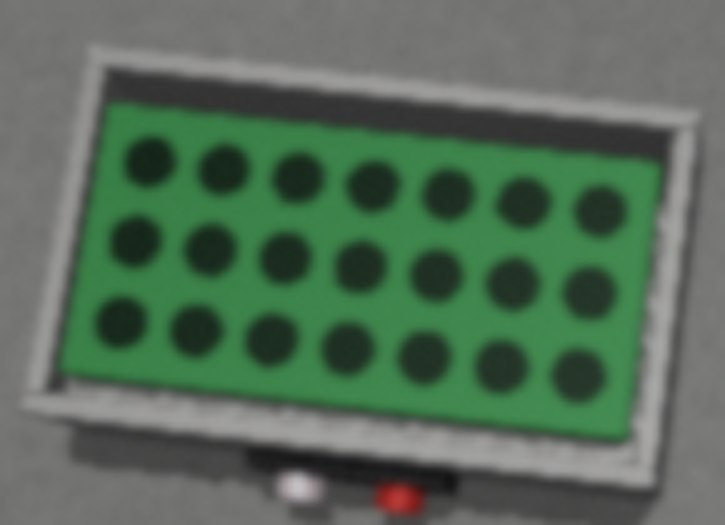

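View pics/z2.png

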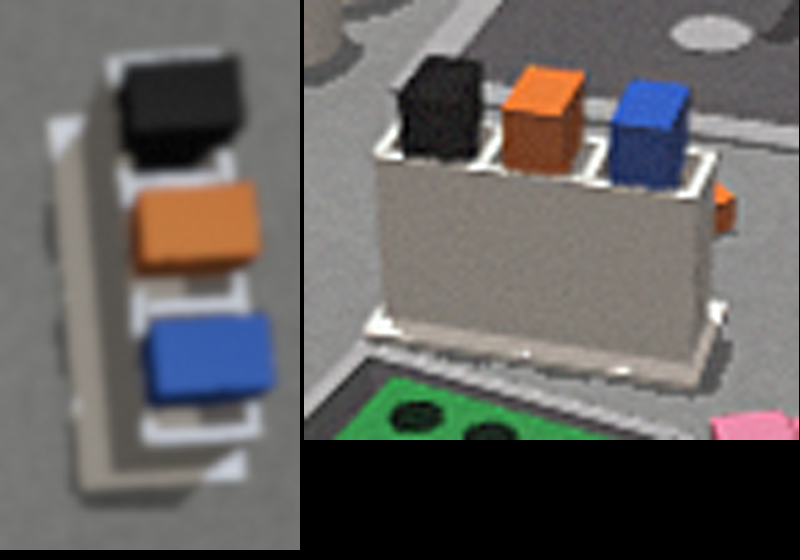

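The zoom shows the box rim's outer corners (crop px) at (93,52), (697,115), (655,485) and (25,405), with the gap on the upper (+x) side. In the second crop the orange head's top face spans (140,190) to (258,245) in the top view and (527,66), (585,70), (570,112), (505,105) in the side view.

```bash
python3 - <<'E'
from h import *
def tri(a,b):
    e1,d1=ray("top",a);e2,d2=ray("side",b)
    s=np.linalg.lstsq(np.c_[d1,-d2],e2-e1,rcond=None)[0]
    p,q=e1+d1*s[0],e2+d2*s[1]; return (p+q)/2,np.linalg.norm(p-q)
T=lambda x,y,ox,oy,f,sx=0:((x-sx+.5)/f+ox-.5,(y+.5)/f+oy-.5)
c=[onz("top",T(*p,130,140,5),.1)[:2] for p in((93,52),(697,115),(655,485),(25,405))]
c=np.array(c);print(c.round(4).tolist(),[np.linalg.norm(c[i]-c[(i+1)%4]).round(4) for i in range(4)])
# ordering in world: TL=(+x,+y),TR=(+x,-y),BR=(-x,-y),BL=(-x,+y)
L=np.array([[.0915,.1515],[.0915,-.1515],[-.0915,-.1515],[-.0915,.1515]])
H=L.T@(c-c.mean(0));th=np.arctan2(H[0,1]-H[1,0],H[0,0]+H[1,1]);o=c.mean(0)
print("box",o,th)
A=np.array([[np.cos(th),-np.sin(th)],[np.sin(th),np.cos(th)]])
print("res",(c-(L@A.T+o)).round(4).tolist()); 
print("gap xy",o+A@[.0645,0],"(back at +81.5 => origin 64.5)")
for n,a,b in(("orange",(198,217),(546,88)),("black",(180,98),(445,78)),("blue",(209,352),(652,98)),):
    print(n,*tri(T(*a,310,125,5),T(*b,215,130,5.5,304)))
for q in((148,220),(140,187),(252,181),(258,244),(140,258)): pass
P=[onz("top",T(*q,310,125,5),.18) for q in((140,188),(252,182),(258,244),(138,260))]
print(np.array(P).round(4).tolist())
E
```

```text
[[0.6269, 0.2199], [0.586, -0.0773], [0.4085, -0.0542], [0.4524, 0.2451]] [np.float64(0.3), np.float64(0.179), np.float64(0.3025), np.float64(0.1763)]
box [0.51845955 0.08336428] -0.1397325120201424
res [[-0.0033, -0.0007], [-0.0019, 0.0021], [0.0018, -0.0003], [0.0034, -0.0011]]
gap xy [0.58233089 0.07438084] (back at +81.5 => origin 64.5)
orange [ 0.54969108 -0.25688212  0.15707281] 0.004712621683187764
black [ 0.60627453 -0.25216222  0.15689194] 0.0028450835984668694
blue [ 0.48872011 -0.25720663  0.1598117 ] 0.003218017480257495
[[0.5597, -0.2278, 0.18], [0.561, -0.276, 0.18], [0.5333, -0.2767, 0.18], [0.5276, -0.2251, 0.18]]
```

>>> servo_tool(
  moves=[
    [[0,0,0,0,0,0.078,1],[0,0,0,0,0,0.078,1],[0,0,0,0,0,0.078,1],[0.147,-0.176,0,0,0,0,1],[0.147,-0.176,0,0,0,0,1],[0.147,-0.176,0,0,0,0,1],[0.147,-0.176,0,0,0,0,1],[0.147,-0.176,0,0,0,0,1],[0.147,-0.176,0,0,0,0,1],[0.147,-0.176,0,0,0,0,1],[0.147,-0.176,0,0,0,0,1],[0.147,-0.176,0,0,0,0,1]],
  ],
  grip_force=60,
)

```text
t: 1.3
position: [0.52, -0.2906, 0.2309]
orientation: [-0.0, 1.0, 0.02, -0.0]
contact_force: [0.1, -1.4, 0.1]
gripper_width: 0.999
grasp_force: 0.0
```

>>> servo_tool(
  moves=[
    [[0.147,-0.167,0,0,0,0,1],[0,0,0.175,0,0,0,1],[0,0,0.175,0,0,0,1],[0,0,0.175,0,0,0,1],[0,0,0,0,0,0,1]],
  ],
)

```text
t: 1.8
position: [0.5436, -0.255, 0.1196]
orientation: [-0.004, 1.0, 0.02, -0.005]
contact_force: [-0.7, 0.9, -0.3]
gripper_width: 1.002
grasp_force: 0.0
```

```bash
python3 - <<'E'
from h import *
s=robot.snapshot("side");t=robot.snapshot("top");o=robot.get_obs();print(o["position"],o["contact_force"])
a=cv2.resize(t[110:240,300:380],None,fx=4.5,fy=4.5,interpolation=cv2.INTER_CUBIC)
b=cv2.resize(s[110:210,215:305],None,fx=4.5,fy=4.5,interpolation=cv2.INTER_CUBIC)
im=np.zeros((590,780,3),np.uint8);im[:585,:360]=a;im[:450,370:775]=b
cv2.imwrite("pics/z3.png",im)
E
```

```text
[ 0.54703481 -0.25764707  0.12592239] [-0.36468417 -1.1968313   0.84157961]
```

View pics/z3.png

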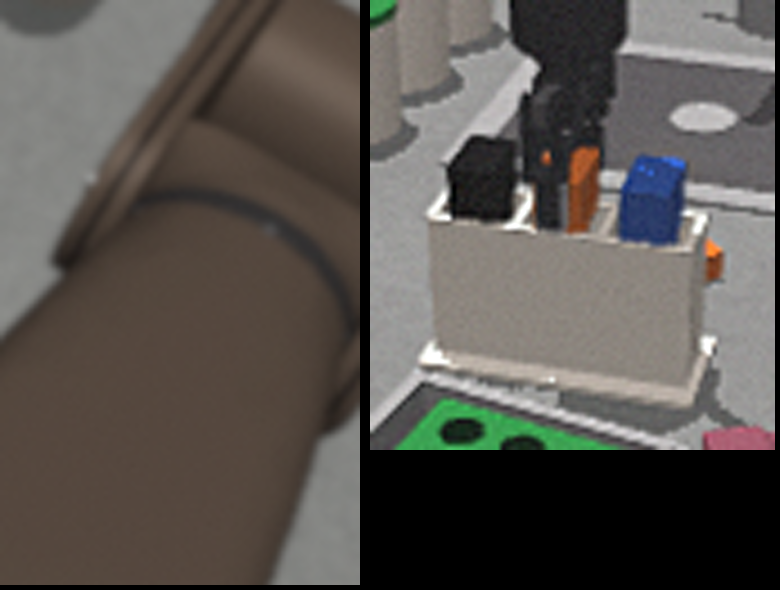

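The open fingers straddle the orange head: the near finger is at about (552,180) in the crop, with the head at 535–598. I'll check the alignment by projection.

```bash
python3 - <<'E'
from h import *
for x in(.537,.547,.557): print(x,proj("side",[x,-.231,.138]),proj("side",[x,-.2126,.138]))
for z in(.11,.118,.126,.158): print(z,proj("side",[.547,-.2126,z]))
E
```

```text
0.537 [259.20341446 155.52112158] [257.26184376 158.41227032]
0.547 [256.03018329 155.04409508] [254.05182395 157.92136832]
0.557 [252.87333191 154.56953093] [250.85859195 157.43303365]
0.11 [254.19074385 166.09224574]
0.118 [254.15145405 163.78133025]
0.126 [254.11184493 161.45163321]
0.158 [253.9501361  151.94037461]
```

>>> servo_tool(
  moves=[
    [[-0.01,0,0,0,0,0,1],[0,0,0,0,0,0,-1],[0,0,0,0,0,0,-1],[0,0,0,0,0,0,-1],[0,0,0,0,0,0,-1],[0,0,0,0,0,0,-1],[0,0,0,0,0,0,-1]],
  ],
  grip_force=80,
)

```text
t: 2.6
position: [0.5464, -0.2588, 0.1284]
orientation: [0.001, 1.0, 0.02, 0.001]
contact_force: [-1.3, -0.4, 5.9]
gripper_width: 0.594
grasp_force: 85.1
```

>>> servo_tool(
  moves=[
    [[0,0,-0.1,0,0,0,-1],[0,0,-0.2,0,0,0,-1],[0,0,-0.2,0,0,0,-1],[0,0,-0.2,0,0,0,-1],[0,0,0,0,0,0,-1]],
  ],
)

```text
t: 3.1
position: [0.5479, -0.2596, 0.2739]
orientation: [0.004, 1.0, 0.02, 0.005]
contact_force: [0.9, -0.1, 0.3]
gripper_width: 0.589
grasp_force: 84.8
```

```bash
python3 - <<'E'
from h import *
s=robot.snapshot("side");o=robot.get_obs();print(o["position"],o["contact_force"],o["gripper_width"])
cv2.imwrite("pics/z4.png",cv2.resize(s[70:200,200:320],None,fx=4.5,fy=4.5,interpolation=cv2.INTER_CUBIC))
E
```

```text
[ 0.54666596 -0.25877325  0.27012878] [-0.39674868 -0.28218846 -1.80770444] 0.5949543926565988
```

View pics/z4.png

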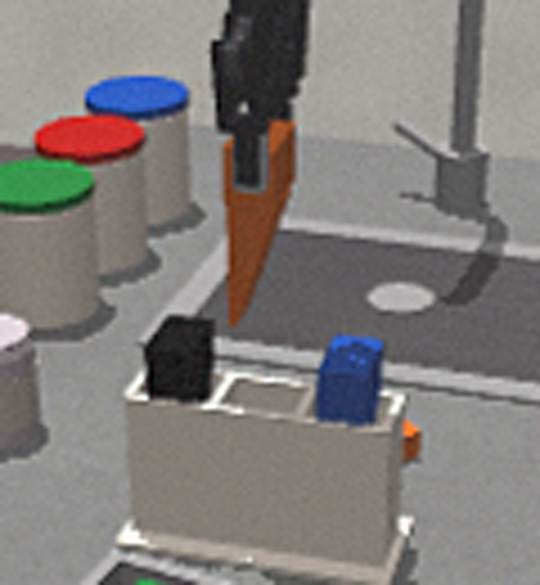

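The blade hangs tip down at about (235,325) in the crop. Its flat back is on the left, which is +x, and its sloped front faces the robot, so the orientation is already right.

```bash
python3 - <<'E'
from h import *
def ony(p,y):
    e,d=ray("side",p); return e+d*(y-e[1])/d[1]
T=lambda x,y:((x+.5)/4.5+199.5,(y+.5)/4.5+69.5)
print("head back",ony(T(225,160),-.2328)); print("tip back",ony(T(231,322),-.2408)); print("head top near",ony(T(232,143),-.2328))
print("tip bottom near",ony(T(235,327),-.2408)); print("fingertip",ony(T(250,190),-.222))
print("head front",ony(T(268,165),-.2328))
E
```

```text
head back [ 0.56449806 -0.2328      0.29190374]
tip back [ 0.56574457 -0.2408      0.1767129 ]
head top near [ 0.55968496 -0.2328      0.30334476]
tip bottom near [ 0.56301136 -0.2408      0.17344155]
fingertip [ 0.5447323 -0.222      0.2788026]
head front [ 0.53654849 -0.2328      0.29173348]
```

>>> servo_tool(
  moves=[
    [[0,0,0,0,0,0.0573,-1],[0,0,0,0,0,0.0573,-1],[-0.0116,-0.209,0,0,0,0,-1],[-0.0116,-0.209,0,0,0,0,-1],[-0.0116,-0.209,0,0,0,0,-1],[-0.0116,-0.209,0,0,0,0,-1],[-0.0116,-0.209,0,0,0,0,-1],[-0.0116,-0.209,0,0,0,0,-1],[-0.0116,-0.209,0,0,0,0,-1],[-0.0116,-0.209,0,0,0,0,-1],[0,0,0.15,0,0,0,-1],[0,0,0,0,0,0,-1]],
  ],
)

```text
t: 4.35
position: [0.5697, 0.0772, 0.2294]
orientation: [0.0, 0.998, -0.069, -0.006]
contact_force: [-0.9, -0.3, -2.0]
gripper_width: 0.59
grasp_force: 84.8
```

```bash
python3 - <<'E'
from h import *
s=robot.snapshot("side");o=robot.get_obs();print(o["position"],o["orientation"],o["contact_force"],o["gripper_width"])
cv2.imwrite("pics/z5.png",cv2.resize(s[120:320,150:300],None,fx=3,fy=3,interpolation=cv2.INTER_CUBIC))
E
```

```text
[0.57083795 0.07626411 0.23149784] [ 2.76353940e-04  9.97583014e-01 -6.93142440e-02 -4.85696522e-03] [-0.76142091 -0.44301346 -1.79261745] 0.5902139739892591
```

View pics/z5.png

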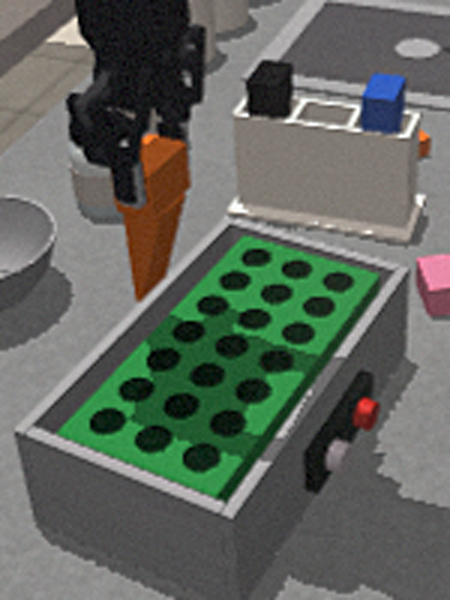

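The wedge hangs upright above the gap, with its tip near crop (142,298). The box's rim corners are at about (18,433), (233,222), (408,268) and (230,512). I'll cross-check the box pose from this view.

```bash
python3 - <<'E'
from h import *
T=lambda p:((p[0]+.5)/3+149.5,(p[1]+.5)/3+119.5)
c=np.array([onz("side",T(p),.1)[:2] for p in((18,433),(233,222),(408,268),(230,512))])
L=np.array([[.0915,.1515],[.0915,-.1515],[-.0915,-.1515],[-.0915,.1515]])
H=L.T@(c-c.mean(0));th=np.arctan2(H[0,1]-H[1,0],H[0,0]+H[1,1]);o=c.mean(0)
A=np.array([[np.cos(th),-np.sin(th)],[np.sin(th),np.cos(th)]])
print("box",o,th,(c-(L@A.T+o)).round(4).tolist(),"gap",o+A@[.0645,0])
# tip: near-face bottom edge in side view, blade near face centre y offset +.018
q=robot.get_obs();print(q["position"],q["orientation"])
for z in(.125,.13,.135): print("tip back-near corner",z,onz("side",T((139,299)),z),"front",onz("side",T((160,291)),z))
E
```

```text
box [0.513226   0.08835957] -0.14204227843763398 [[-0.0037, -0.0004], [-0.0074, 0.0077], [0.0051, 0.0004], [0.006, -0.0076]] gap [0.57707641 0.07922862]
[0.57083795 0.07626411 0.23149784] [ 2.76353940e-04  9.97583014e-01 -6.93142440e-02 -4.85696522e-03]
tip back-near corner 0.125 [0.59056484 0.08770033 0.125     ] front [0.57906398 0.07333802 0.125     ]
tip back-near corner 0.13 [0.58728917 0.09318177 0.13      ] front [0.57589356 0.0789509  0.13      ]
tip back-near corner 0.135 [0.58401351 0.09866321 0.135     ] front [0.57272315 0.08456378 0.135     ]
```

>>> servo_tool(
  moves=[
    [[0.0125,0,0.06,0,0,0,-1],[0,0,0.06,0,0,0,-1],[0,0,0.06,0,0,0,-1],[0,0,0.06,0,0,0,-1],[0,0,0.03,0,0,0,-1],[0,0,0,0,0,0,-1],[0,0,0,0,0,0,-1]],
  ],
)

```text
t: 5.1
position: [0.5763, 0.0754, 0.1825]
orientation: [-0.0, 0.998, -0.07, 0.0]
contact_force: [0.2, 0.1, 0.0]
gripper_width: 0.597
grasp_force: 84.8
```

>>> servo_tool(
  moves=[
    [[0.01,0,0.02,0,0,0,-1],[0.01,0,0.02,0,0,0,-1],[0,0,0,0,0,0,-1]],
  ],
)

```text
t: 5.4
position: [0.5794, 0.0749, 0.1735]
orientation: [0.0, 0.998, -0.07, -0.001]
contact_force: [-2.2, 0.7, -1.4]
gripper_width: 0.596
grasp_force: 85.0
```

>>> servo_tool(
  moves=[
    [[0.005,0,0,0,0,0,-1],[0,0,0,0,0,0,-1]],
  ],
)

```text
t: 5.6
position: [0.5798, 0.0749, 0.1735]
orientation: [-0.0, 0.998, -0.07, -0.002]
contact_force: [-4.0, 0.3, -1.3]
gripper_width: 0.594
grasp_force: 84.9
```

>>> servo_tool(
  moves=[
    [[0,0,0.03,0,0,0,-1],[0,0,0.03,0,0,0,-1],[0,0,0.03,0,0,0,-1],[0,0,0,0,0,0,-1]],
  ],
)

```text
t: 6.0
position: [0.5796, 0.075, 0.1556]
orientation: [-0.0, 0.998, -0.07, -0.002]
contact_force: [-4.4, 1.1, -1.5]
gripper_width: 0.594
grasp_force: 85.1
```

>>> servo_tool(
  moves=[
    [[0,0,0.03,0,0,0,-1],[0,0,0.03,0,0,0,-1],[0,0,0,0,0,0,-1]],
  ],
)

```text
t: 6.3
position: [0.5796, 0.0752, 0.1447]
orientation: [-0.0, 0.998, -0.07, -0.002]
contact_force: [-7.2, 1.2, 2.4]
gripper_width: 0.592
grasp_force: 85.7
```

>>> servo_tool(
  moves=[
    [[0,0,0.025,0,0,0,-1],[0,0,0.025,0,0,0,-1],[0,0,0,0,0,0,-1]],
  ],
)

```text
t: 6.6
position: [0.5795, 0.0753, 0.1349]
orientation: [-0.0, 0.998, -0.07, -0.002]
contact_force: [-9.1, 1.1, 3.9]
gripper_width: 0.6
grasp_force: 85.8
```

>>> servo_tool(
  moves=[
    [[0,0,0.015,0,0,0,-1],[0,0,0.015,0,0,0,-1],[0,0,0,0,0,0,-1]],
  ],
)

```text
t: 6.9
position: [0.5794, 0.0753, 0.1293]
orientation: [-0.0, 0.998, -0.07, -0.003]
contact_force: [-9.0, 0.4, 5.7]
gripper_width: 0.59
grasp_force: 86.0
```

>>> servo_tool(
  moves=[
    [[0,0,0.01,0,0,0,-1],[0,0,0.01,0,0,0,-1],[0,0,0,0,0,0,-1]],
  ],
)

```text
t: 7.2
position: [0.5794, 0.0753, 0.1255]
orientation: [-0.0, 0.998, -0.07, -0.003]
contact_force: [-9.3, 1.4, 7.9]
gripper_width: 0.594
grasp_force: 86.0
```

>>> servo_tool(
  moves=[
    [[0,0,0.008,0,0,0,-1],[0,0,0.008,0,0,0,-1],[0,0,0,0,0,0,-1]],
  ],
)

```text
t: 7.5
position: [0.5794, 0.0753, 0.1233]
orientation: [-0.0, 0.998, -0.07, -0.003]
contact_force: [-11.5, 1.8, 10.3]
gripper_width: 0.598
grasp_force: 86.6
```

>>> servo_tool(
  moves=[
    [[0,0,0.008,0,0,0,-1],[0,0,0.008,0,0,0,-1],[0,0,0,0,0,0,-1]],
  ],
)

```text
t: 7.8
position: [0.5796, 0.0754, 0.1228]
orientation: [-0.0, 0.998, -0.069, -0.003]
contact_force: [-16.3, 0.4, 21.1]
gripper_width: 0.598
grasp_force: 88.0
```

>>> servo_tool(
  moves=[
    [[0,0,0.005,0,0,0,-1],[0,0,0,0,0,0,-1]],
  ],
)

```text
t: 8.0
position: [0.5796, 0.0754, 0.1228]
orientation: [0.0, 0.998, -0.069, -0.003]
contact_force: [-19.2, 1.0, 25.7]
gripper_width: 0.593
grasp_force: 88.3
```

>>> servo_tool(
  moves=[
    [[-0.008,0,-0.01,0,0,0,-1],[0,0,0,0,0,0,-1]],
  ],
)

```text
t: 8.2
position: [0.5794, 0.0754, 0.1227]
orientation: [-0.0, 0.998, -0.069, -0.001]
contact_force: [-10.7, 1.1, 13.9]
gripper_width: 0.598
grasp_force: 86.8
```

>>> servo_tool(
  moves=[
    [[0,0,0,0,0,0,1],[0,0,0,0,0,0,1],[0,0,0,0,0,0,1],[0,0,0,0,0,0,1],[0,0,0,0,0,0,1]],
  ],
)

```text
t: 8.7
position: [0.5797, 0.0748, 0.1187]
orientation: [0.0, 0.998, -0.07, 0.0]
contact_force: [-0.8, -0.1, 0.0]
gripper_width: 0.998
grasp_force: 0.0
```

Released with no contact force left. I'll raise the arm and move it clear, back toward -y, for a check.

>>> servo_tool(
  moves=[
    [[0,0,-0.15,0,0,0,1],[0,0,-0.24,0,0,0,1],[0,0,-0.24,0,0,0,1],[0,0.24,0,0,0,0,1],[0,0.24,0,0,0,0,1],[0,0.24,0,0,0,0,1],[0,0.24,0,0,0,0,1],[0,0.24,0,0,0,0,1],[0,0.24,0,0,0,0,1],[0,0.24,0,0,0,0,1],[0,0,0,0,0,0,1]],
  ],
)

```text
t: 9.8
position: [0.5315, -0.2632, 0.2447]
orientation: [0.001, 0.997, -0.073, 0.0]
contact_force: [0.4, 1.3, -0.4]
gripper_width: 0.998
grasp_force: 0.0
```

```bash
python3 - <<'E'
from h import *
t=robot.snapshot("top");s=robot.snapshot("side");o=robot.get_obs();print(o["t"],o["position"],o["contact_force"])
im=np.zeros((520,800,3),np.uint8)
im[:330,:435]=cv2.resize(t[135:245,130:275],None,fx=3,fy=3,interpolation=cv2.INTER_CUBIC)
im[:510,440:800]=cv2.resize(s[150:320,170:290],None,fx=3,fy=3,interpolation=cv2.INTER_CUBIC)
cv2.imwrite("pics/z6.png",im)
E
```

```text
9.9 [ 0.53227931 -0.25878451  0.24448236] [ 0.32978287  0.51197666 -0.17118096]
```

View pics/z6.png

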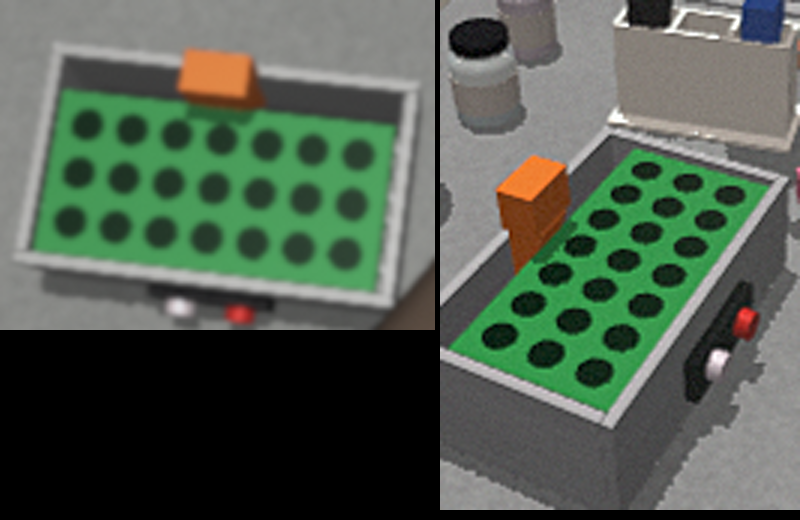

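The wedge stands upright at (218,75) in the top crop, back against the wall near the middle of the side. The mould lies tight against the opposite wall.

```bash
python3 -c "
from workcell import robot
print(robot.job_done())"
```

```text
the job is handed in; nothing more can be done
None
```

The orange wedge stands upright by itself in the gap near the middle of the mould's far side, pressed to about 25 N (a little over the 15–20 N asked). The mould is tight against the opposite wall, the arm is clear, and the job was handed in at about 10 s; no verdict came back.

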